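# Close a weld joint and dry-run the seam

### The job

Close the joint for welding: with the fingertips push the loose piece of angle iron gently across the table until the edge of its flat foot butts flush along the screwed-down plate. Then make a dry run of the weld: draw the fingertips slowly along that joint from its left end to its right end (as the robot sees it), less than a centimetre above it or just brushing it, and withdraw well upward with the joint still closed. Nothing is to be gripped or lifted, and the other things stay where they are.

Things in the scene. Friction and masses are not known exactly. Their poses are not given: they have to be found in the camera images.
- base_plate: dark flat steel plate, 45 x 150 x 8 mm, fixed to the table by two small cap screws (heads reach 16 mm above the table, 30 mm behind the joint edge). Origin at the centre of its underside, z up, y along the 150 mm length (to the robot's left), x across, away from the robot. Its joint edge is the long upright face toward the robot, at x = -22.5 mm
- angle_iron: loose steel angle, 120 mm long, about 0.3 kg, lying 30 to 75 mm in front of the plate, slightly askew. Origin at the centre of its underside, z up, y along its length. Flat foot x = -20 to +20 mm, 4 mm thick; upright leg x = -20 to -16 mm (robot side), 40 mm high. Pushed at the middle of the leg's outer face it slides easily and squares itself when the foot edge x = +20 mm meets the plate
- toe_mid (a point): middle of the foot's free edge on the angle iron (the edge that must meet the plate), 2 mm above the table
- seam0 (a point): point of the joint on the upper rim of the plate's joint edge, 8 mm above the table, 44 mm to the left (+y of the plate) of the plate's middle: left end of the dry run
- seam1 (a point): the same, 22 mm left of the middle
- seam2 (a point): the same, at the middle
- seam3 (a point): the same, 22 mm right of the middle
- seam4 (a point): the same, 44 mm right of the middle: right end of the dry run
- bolt: M16 bolt standing on its head, 60 mm high, behind the plate; origin at the centre of its underside. Bystander
- nut: steel hexagon nut, 23 x 27 x 12 mm, behind the plate; origin at the centre of its underside. Bystander
- paste_tin: round tin, 71 mm in diameter, 52 mm high, to the right of the joint; origin at the centre of its underside. Bystander
- tee: welded T-shaped steel coupon, 50 x 80 x 43 mm, to the left of the joint; origin at the centre of its underside. Bystander

How it is judged:
By the outcome, as a careful person would: the job done as asked, in the order asked, and still so for the second after the job is handed in, with the robot touching nothing.
It also fails if it takes over 51 s, if anything falls off the work surface, if the arm or the gripper's body presses on something with over 40 N, if the wrist force passes 120 N, or if a joint passes its speed limit or range.

### The arm

A 6-joint arm with a two-finger parallel gripper is mounted at the origin on a cart in front of the work surface, level with it; the furniture and walls round the work are solid. World frame = base frame: x ahead of the robot, y to its left, z up, the work surface at z = 0. Lengths are in m, angles in rad, forces in N, time in s.
With the tool pointing down it reaches from about 0.375 to 0.925 m from the base axis. Payload 5.7 kg.
Tool frame: the origin (TCP) lies midway between the tips of the shut fingers; the grasp point (between the pads) lies 19 mm behind it (grip_depth is the distance from the TCP to the grasp point, in m); z points along the fingers, y is the line along which they close (so a half turn about z gives the same grasp; the last joint's range is limited). The gripper opens to 88 mm and grips with 3 to 60 N. Pads are 20 mm wide; open, the fingers measure 115 mm over their backs; the gripper's body (75 mm by 178 mm) begins 61 mm behind the grasp point.
Start: joints at [-0.92, 0.359, 1.51, -0, 1.272, -0.115], TCP at [0.416, -0.432, 0.223] pointing down, gripper open.
Joint ranges: [-2.97, 2.97], [-1.01, 2.36], [0.21, 2.38], [-0.96, 4.11], [0.2, 2.71], [-2.98, 2.98]. Speed limits (rad/s): [2.39, 2.39, 3.14, 3.14, 3.14, 3.14].

### API

Orientations are given as a unit quaternion [w, x, y, z].
In Python, from rig import read_state, get_image, camera_model, close_job, grip_depth gives the robot as it stands.
- The arm moves only by the tool play_rows, never from a script. Its argument "moves" is a list of rows, each a list of 3 entries, a list of its own where there are three numbers: the turn, a rotation vector about the world's x, y, z in degrees, then the shift along the world's x, y, z in mm, then the opening, from 0 (shut) to 1 (fully open). A call has 1 to 10 rows; each row is the pose to reach, as a shift and turn from the pose commanded when the call began; what a row does not reach only later rows make up. A row lasts 1/12 s, in which the tool goes at most 41.7 mm and 7.16 degrees, less where a joint would pass 70% of its speed; a pose out of reach is approached as far as the arm can. A call with a gripper value outside its range is refused whole. The fingers move at their own pace and stop on an object; the grip force is fixed at half the most. Time passes only in rows, so rows that repeat a pose let the fingers close. It gives the time, the measured TCP pose, the force, the opening and the grip force at its end, in the units of the state.
- read_state(): the state, without advancing time (a new reading comes with each control period).
- get_image(name): name is "scene" or "top" or "wrist"; returns the picture (400x640x3 uint8, red, green, blue); there is no depth.
- camera_model(name): a dict with "fx", "fy", "cx", "cy" (pixels), "R" (3x3) and "t" (3): a world point X has camera coordinates R X + t; the wrist camera has in their place "hand_eye" (4x4, takes a point from camera to tool coordinates, whose origin is the TCP and whose axes are the flange's). Camera axes: x right, y down, z forward; pixel columns grow to the right and rows downward; lengths in m; the calibration is good to about 2 mm. The wrist camera is an equidistant fisheye: a pixel r from the principal point sees the ray r / f radians off the axis. A picture is of the moment at which its call begins: read the wrist's pose just before it. camera_model takes no time and is no camera call.
- close_job(): hands the job in; it is judged then, once.
The state is a dict: "t": time; "joints": joint angles; "dq": joint speeds; "joint_torque": joint torques, N m; "eef_pos": TCP position; "tool_rot": TCP orientation; "force": force on the tool from outside, world axes, zero at the start; "torque": the same for the moment, N m; "gripper_width": finger opening in m; "gripper_force": force on a finger pad.
Only numpy, scipy, OpenCV 4.12 (cv2) and the standard library are available. Lean on these libraries where they do the work, as an engineer would, in place of code of your own. Each camera call takes 0.05 s, during which the arm holds its last target. There are 200 camera calls.

## Working session

There is one attempt and no reset: what is moved stays moved. The work goes in short steps, Python scripts to look and compute and a tool call to move; the robot and the scene stay as the last step left them, time stands still between calls to the robot, and variables do not carry over. Pictures are saved under pics/ and viewed, at most 10 in all, crops included, and the job is handed in when it is done.

Besides the shell and the picture viewer there is one more tool, called as name(argument=value, ...) on one line, values as JSON. play_rows: Moves the arm, as the interface text tells. Its arguments: {"type":"object","properties":{"moves":{"type":"array"}},"required":["moves"]}

```bash
mkdir -p pics; python3 - <<'E'
from rig import *
import cv2
s=read_state();print(s)
for n in("scene","top"):
    cv2.imwrite(f"pics/{n}0.png",get_image(n)[...,::-1]);print(n,camera_model(n))
print(camera_model("wrist"),grip_depth)
E
```

```text
{'t': 0.0, 'joints': array([-9.20127370e-01,  3.59490726e-01,  1.51144082e+00,  2.89811345e-05,
        1.27250201e+00, -1.15060063e-01]), 'dq': array([ 0.00055679,  0.00043241, -0.00038581,  0.00052211, -0.00016087,
       -0.00114881]), 'joint_torque': array([-3.92248272e-03, -5.15385532e+01, -2.70726192e+01,  6.70506712e-02,
        3.45678802e-02, -1.53429714e-04]), 'eef_pos': array([ 0.41543094, -0.43194799,  0.22181491]), 'tool_rot': array([-8.91302856e-04,  9.27599524e-01,  3.73574992e-01, -2.30211253e-04]), 'force': array([-0.79998901, -0.49040247, -0.23040345]), 'torque': array([-0.01181573,  0.03537425, -0.03537076]), 'gripper_force': 0.0, 'gripper_width': 0.08743373094028285}
scene {'fx': 443.2206362586571, 'fy': 443.2206362586571, 'cx': 316.84557801354686, 'cy': 201.48950153976241, 'R': array([[ 0.83689685,  0.54734914,  0.00354707],
       [ 0.31391869, -0.47465287, -0.82228931],
       [-0.44839572,  0.68928482, -0.56905862]]), 't': array([-0.54290148, -0.15793863,  1.15990948])}
top {'fx': 387.1121562566451, 'fy': 387.1121562566451, 'cx': 318.77085443183853, 'cy': 196.61153286290062, 'R': array([[ 0.01321171, -0.9998538 ,  0.01085499],
       [-0.99819506, -0.01382428, -0.05844231],
       [ 0.05858383, -0.01006328, -0.99823177]]), 't': array([-0.00526393,  0.63122162,  0.85566339])}
{'fx': 309.70691628693146, 'fy': 309.70691628693146, 'cx': 317.3373476452328, 'cy': 198.71015939987933, 'hand_eye': array([[ 3.75158025e-04, -9.63186034e-01, -2.68835494e-01,
         7.45719994e-02],
       [ 9.99999873e-01,  4.52039780e-04, -2.24079139e-04,
        -5.72412378e-04],
       [ 3.37354235e-04, -2.68835376e-01,  9.63186081e-01,
        -1.64217992e-01],
       [ 0.00000000e+00,  0.00000000e+00,  0.00000000e+00,
         1.00000000e+00]])} 0.0187
```

View pics/top0.png

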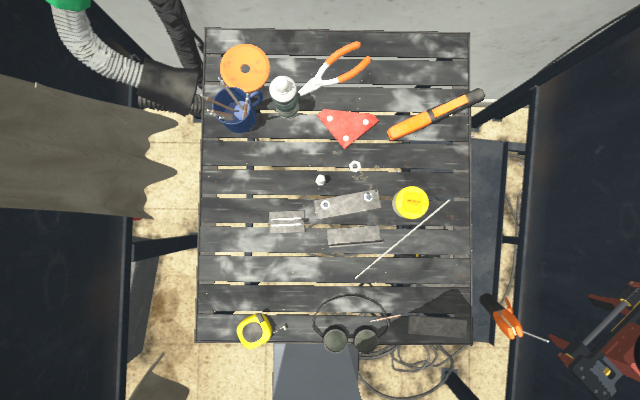

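View pics/scene0.png

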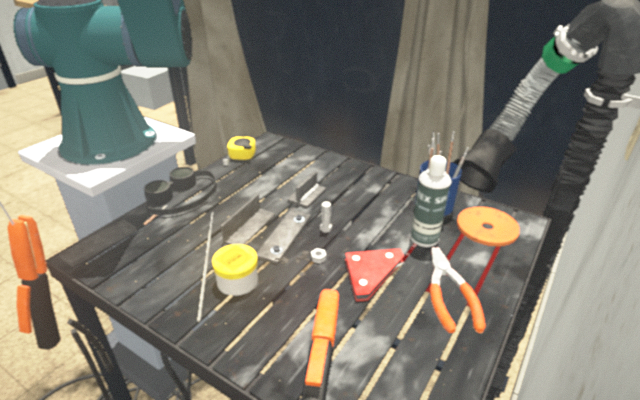

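The top view shows the plate near (347,204), the angle iron near (355,236), the tee near (287,222), the tin near (410,202) and a loose rod from (449,200) to (356,277). I'll enlarge the joint area.

```bash
python3 - <<'E'
import cv2
a=cv2.imread("pics/top0.png")[175:285,260:400]
cv2.imwrite("pics/c1.png",cv2.resize(a,None,fx=5.4,fy=5.4,interpolation=cv2.INTER_CUBIC))
E
```

```text
(no output)
```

View pics/c1.png

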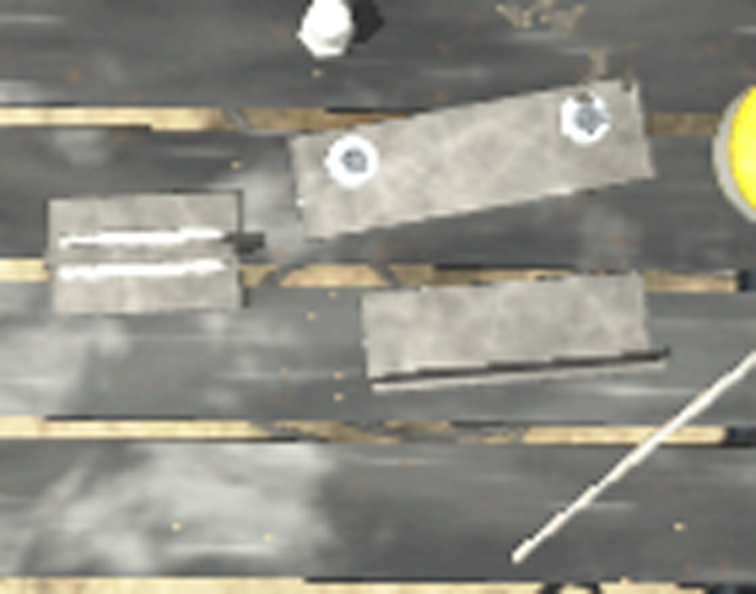

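The crop shows the plate's joint edge from (312,240) to (654,176), the foot's free edge from (362,293) to (645,273), and the leg top along (374,387)–(664,357), all in crop pixels.

```bash
cat > h.py <<'E'
import numpy as np
from rig import *
from scipy.spatial.transform import Rotation as Ro
def back(n,u,v,z):
    m=camera_model(n);R,t=m["R"],m["t"]
    d=R.T@np.array([(u-m["cx"])/m["fx"],(v-m["cy"])/m["fy"],1]);c=-R.T@t
    return c+d*(z-c[2])/d[2]
def wristpx(X,s):
    m=camera_model("wrist");w,x,y,z=s["tool_rot"];R=Ro.from_quat([x,y,z,w]).as_matrix()
    H=m["hand_eye"];p=R.T@(np.array(X)-s["eef_pos"]);c=H[:3,:3].T@(p-H[:3,3])
    th=np.arctan2(np.hypot(c[0],c[1]),c[2]);ph=np.arctan2(c[1],c[0]);r=th*m["fx"]
    return m["cx"]+r*np.cos(ph),m["cy"]+r*np.sin(ph)
def wristback(u,v,z,s):
    m=camera_model("wrist");w,x,y,zz=s["tool_rot"];R=Ro.from_quat([x,y,zz,w]).as_matrix()
    H=m["hand_eye"];a,b=u-m["cx"],v-m["cy"];r=np.hypot(a,b);th=r/m["fx"]
    d=R@H[:3,:3]@np.array([np.sin(th)*a/r,np.sin(th)*b/r,np.cos(th)]);c=R@H[:3,3]+s["eef_pos"]
    return c+d*(z-c[2])/d[2]
E
python3 - <<'E'
from h import *
np.set_printoptions(precision=4,suppress=True)
f=lambda c,z:back("top",260+(c[0]+.5)/5.4-.5,175+(c[1]+.5)/5.4-.5,z)
P=[f(c,.008) for c in[(290,141),(634,80),(654,176),(312,240)]]
A=[f(c,.004) for c in[(362,293),(645,273)]]
L=[f(c,.04) for c in[(374,390),(666,358)]]
T=[f(c,z) for c,z in[((243,307),.006),((241,192),.006),((50,312),.006),((516,560),.003),((756,350),.003)]]
for n,q in(("P",P),("A",A),("L",L),("T",T)):print(n,np.array(q))
print(np.mean(P,0))
for q in((P[3],P[2]),(P[0],P[1]),A,L):d=q[0]-q[1];print(np.degrees(np.arctan2(-d[0],d[1])),np.linalg.norm(d))
print("tin",back("top",411,202,.052),"bolt",f((327,25),.06))
s=read_state();w,x,y,z=s["tool_rot"];print(Ro.from_quat([x,y,z,w]).as_matrix())
E
```

```text
P [[ 0.6223  0.0155  0.008 ]
 [ 0.6502 -0.13    0.008 ]
 [ 0.6096 -0.1387  0.008 ]
 [ 0.5807  0.0057  0.008 ]]
A [[ 0.5585 -0.0158  0.004 ]
 [ 0.5686 -0.1357  0.004 ]]
L [[ 0.5203 -0.02    0.04  ]
 [ 0.5347 -0.1384  0.04  ]]
T [[ 0.5521  0.0344  0.006 ]
 [ 0.6005  0.036   0.006 ]
 [ 0.5489  0.1156  0.006 ]
 [ 0.4474 -0.082   0.003 ]
 [ 0.5366 -0.1831  0.003 ]]
[ 0.6157 -0.0619  0.008 ]
11.339701347767543 0.14725694157560507
10.854573389307143 0.14823986230307185
4.770117529929522 0.12033215950787643
6.928342257441612 0.11926791988957859
tin [ 0.6203 -0.1972  0.052 ] bolt [0.6664 0.0012 0.06  ]
[[ 0.7208  0.6932 -0.001 ]
 [ 0.6932 -0.7208  0.0013]
 [ 0.0002 -0.0016 -1.    ]]
```

play_rows(moves=[[[0,0,-4],[8,35,0],0],[[0,0,-8],[17,70,0],0],[[0,0,-12],[25,105,0],0],[[0,0,-16],[33,140,0],0],[[0,0,-20],[42,175,0],0],[[0,0,-24],[50,210,0],0],[[0,0,-28],[58,245,0],0],[[0,0,-33],[67,280,0],0],[[0,0,-33],[75,315,0],0],[[0,0,-33],[83,347,-10],0]])

```text
t: 0.93
eef_pos: [0.4999, -0.0837, 0.2138]
tool_rot: [0.0, 0.996, 0.095, 0.001]
force: [0.9, -0.9, -0.0]
gripper_width: 0.0242
gripper_force: 0.0
```

play_rows(moves=[[[0,0,0],[0,0,-20],0],[[0,0,0],[0,0,-40],0],[[0,0,0],[0,0,-60],0],[[0,0,0],[0,0,-60],0],[[0,0,0],[0,0,-60],0],[[0,0,0],[0,0,-60],0]])

```text
t: 1.43
eef_pos: [0.4992, -0.0857, 0.1533]
tool_rot: [0.0, 0.996, 0.095, 0.0]
force: [0.5, -0.2, 0.7]
gripper_width: 0.0003
gripper_force: 0.0
```

```bash
python3 - <<'E'
from h import *
import cv2
s=read_state();im=get_image("wrist")[...,::-1].copy();cv2.imwrite("pics/w1raw.png",im)
print(s["t"],s["eef_pos"],s["force"],s["gripper_width"]);w,x,y,z=s["tool_rot"];print(Ro.from_quat([x,y,z,w]).as_matrix().round(4))
big=cv2.resize(im,(800,500),interpolation=cv2.INTER_CUBIC)
for X in [(.5807,.0057,.008),(.6096,-.1387,.008),(.5585,-.0158,.004),(.5686,-.1357,.004),(.5203,-.02,.04),(.5347,-.1384,.04)]:
    u=wristpx(X,s);print(np.round(u,1));cv2.circle(big,(int((u[0]+.5)*1.25),int((u[1]+.5)*1.25)),4,(0,0,255),1)
cv2.imwrite("pics/w1.png",big)
E
```

```text
1.4333 [ 0.49923309 -0.08574757  0.15328076] [ 0.48201926 -0.2143367   0.71621167] 0.0003491429554604331
[[ 9.821e-01  1.884e-01  5.000e-04]
 [ 1.884e-01 -9.821e-01 -0.000e+00]
 [ 4.000e-04  1.000e-04 -1.000e+00]]
[244.1  93.2]
[391.2  92.2]
[261.6 117.9]
[379.4 130.5]
[252.5 160.4]
[381.9 169.2]
```

View pics/w1.png

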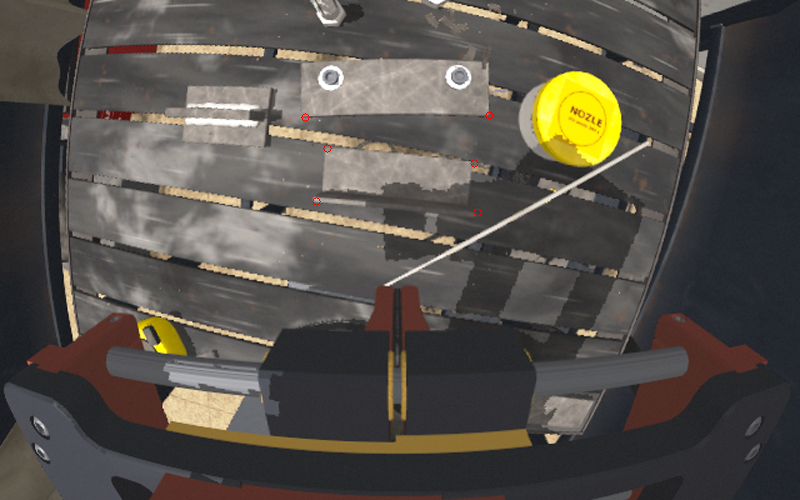

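The wrist view confirms the estimates: the plate's edge corners at about (301,117) and (489,117) and the foot edge corners at about (326,150) and (472,163) match the projected marks. The rod tip at (387,285) stays clear of the descent point. Descending behind the leg.

play_rows(moves=[[[0,0,0],[0,0,-20],0],[[0,0,0],[0,0,-40],0],[[0,0,0],[0,0,-60],0],[[0,0,0],[0,0,-80],0],[[0,0,0],[0,0,-100],0],[[0,0,0],[0,0,-118],0],[[0,0,0],[0,0,-130],0],[[0,0,0],[0,0,-138],0],[[0,0,0],[0,0,-143],0],[[0,0,0],[0,0,-143],0]])

```text
t: 2.32
eef_pos: [0.4992, -0.0857, 0.0096]
tool_rot: [-0.0, 0.996, 0.095, 0.0]
force: [-0.0, -0.0, 0.5]
gripper_width: -0.0002
gripper_force: 0.0
```

play_rows(moves=[[[0,0,0],[2,0.4,0],0],[[0,0,0],[4,0.8,0],0],[[0,0,0],[6,1.2,0],0],[[0,0,0],[8,1.6,0],0],[[0,0,0],[10,1.9,0],0],[[0,0,0],[12,2.3,0],0],[[0,0,0],[14,2.7,0],0],[[0,0,0],[16,3.1,0],0],[[0,0,0],[18,3.5,0],0],[[0,0,0],[20,3.9,0],0]])

```text
t: 3.15
eef_pos: [0.5181, -0.0814, 0.0095]
tool_rot: [-0.0, 0.995, 0.095, -0.001]
force: [-2.7, -1.0, 1.6]
gripper_width: 0.0001
gripper_force: 1.4
```

Contact made at about 2.7 N. Continuing the push.

play_rows(moves=[[[0,0,0],[2,0.4,0],0],[[0,0,0],[4,0.8,0],0],[[0,0,0],[6,1.2,0],0],[[0,0,0],[8,1.6,0],0],[[0,0,0],[10,1.9,0],0],[[0,0,0],[12,2.3,0],0],[[0,0,0],[14,2.7,0],0],[[0,0,0],[16,3.1,0],0],[[0,0,0],[18,3.5,0],0],[[0,0,0],[20,3.9,0],0]])

```text
t: 3.98
eef_pos: [0.5391, -0.0776, 0.0096]
tool_rot: [-0.0, 0.995, 0.095, 0.0]
force: [-1.4, 0.4, -0.9]
gripper_width: 0.0005
gripper_force: 0.7
```

```bash
python3 - <<'E'
from h import *
import cv2
s=read_state();im=get_image("wrist")[...,::-1].copy();cv2.imwrite("pics/w2raw.png",im)
print(s["t"],s["eef_pos"],s["force"])
c=im[40:270,190:450]
cv2.imwrite("pics/w2.png",cv2.resize(c,None,fx=2.6,fy=2.6,interpolation=cv2.INTER_CUBIC))
E
```

```text
3.9833 [ 0.53905811 -0.07759659  0.00959782] [-1.41237915  0.35159083 -0.86720569]
```

View pics/w2.png

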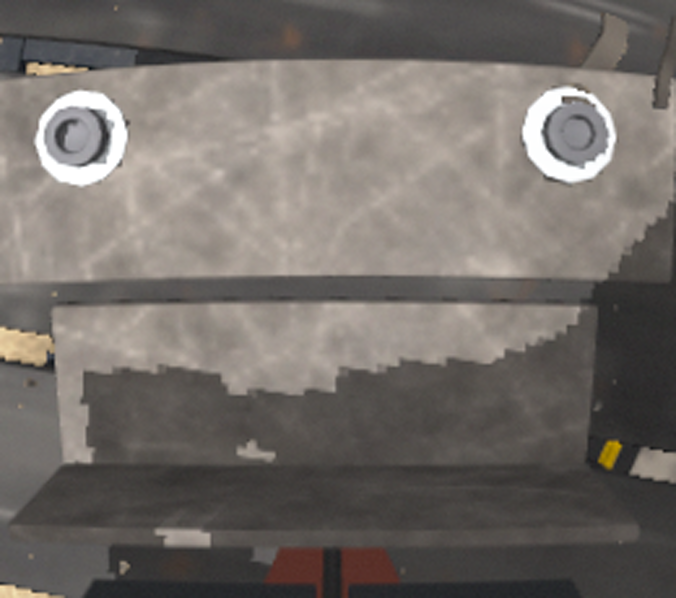

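The angle iron lies parallel to the plate. The foot edge is at row 303 and the plate edge at row 278, a gap of about 5–6 mm. It is centred: the screws are at columns 80 and 570, the foot spans 52–597. Closing slowly.

play_rows(moves=[[[0,0,0],[0.8,0.15,0],0],[[0,0,0],[1.6,0.3,0],0],[[0,0,0],[2.4,0.45,0],0],[[0,0,0],[3.2,0.6,0],0],[[0,0,0],[4,0.8,0],0],[[0,0,0],[4.5,0.9,0],0],[[0,0,0],[5,1,0],0]])

```text
t: 4.62
eef_pos: [0.5437, -0.0766, 0.0097]
tool_rot: [-0.0, 0.995, 0.095, -0.0]
force: [-3.2, -0.9, 3.2]
gripper_width: 0.0007
gripper_force: 1.6
```

play_rows(moves=[[[0,0,0],[0.4,0.1,0],0],[[0,0,0],[0.8,0.2,0],0],[[0,0,0],[1.2,0.25,0],0],[[0,0,0],[1.2,0.25,0],0]])

```text
t: 4.95
eef_pos: [0.5441, -0.0766, 0.0096]
tool_rot: [-0.0, 0.995, 0.095, -0.001]
force: [-4.9, -3.1, 4.2]
gripper_width: 0.0004
gripper_force: 2.8
```

play_rows(moves=[[[0,0,0],[0.5,0.1,0],0],[[0,0,0],[1,0.2,0],0],[[0,0,0],[1,0.2,0],0]])

```text
t: 5.2
eef_pos: [0.5441, -0.0765, 0.0095]
tool_rot: [-0.0, 0.995, 0.095, -0.002]
force: [-7.3, -3.7, 5.4]
gripper_width: 0.0007
gripper_force: 4.1
```

```bash
python3 - <<'E'
from h import *
import cv2
s=read_state();im=get_image("wrist")[...,::-1].copy();cv2.imwrite("pics/w3raw.png",im)
print(s["t"],s["eef_pos"],s["force"],s["torque"])
c=im[40:270,190:450]
cv2.imwrite("pics/w3.png",cv2.resize(c,None,fx=2.6,fy=2.6,interpolation=cv2.INTER_CUBIC))
E
```

```text
5.2 [ 0.54410157 -0.07647669  0.00945719] [-7.30174344 -3.73148833  5.36123846] [-0.59426267  1.11500462  0.01717467]
```

View pics/w3.png

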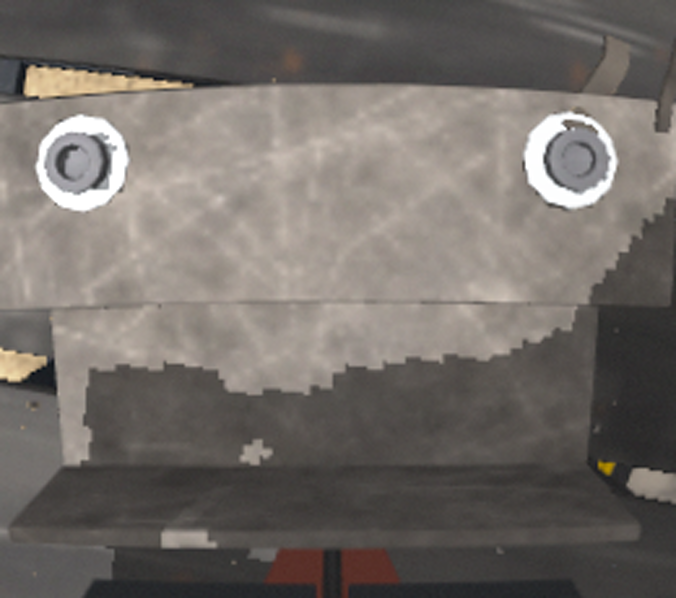

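The foot edge meets the plate along the whole length (row ~304, columns 52–597) and the fingertips have stopped advancing. One small firming push, then I'll back off.

play_rows(moves=[[[0,0,0],[0.7,0.1,0],0],[[0,0,0],[1.4,0.2,0],0],[[0,0,0],[1.4,0.2,0],0]])

```text
t: 5.5
eef_pos: [0.5441, -0.0763, 0.0093]
tool_rot: [-0.0, 0.995, 0.095, -0.003]
force: [-10.3, -6.3, 8.9]
gripper_width: 0.0004
gripper_force: 5.7
```

play_rows(moves=[[[0,0,0],[-1,-0.2,0],0],[[0,0,0],[-2,-0.4,0],0],[[0,0,0],[-3,-0.6,0],0],[[0,0,0],[-5,-1,0],0],[[0,0,0],[-8,-1.6,0],0],[[0,0,0],[-12,-2.4,0],0],[[0,0,0],[-16,-3.2,0],0],[[0,0,0],[-16,-3.2,15],0],[[0,0,0],[-16,-3.2,35],0],[[0,0,0],[-16,-3.2,60],0]])

```text
t: 6.33
eef_pos: [0.5301, -0.079, 0.0692]
tool_rot: [-0.001, 0.996, 0.095, -0.001]
force: [0.8, 0.7, -0.1]
gripper_width: 0.0001
gripper_force: 0.0
```

```bash
python3 - <<'E'
from h import *
import cv2
s=read_state();im=get_image("wrist")[...,::-1].copy();cv2.imwrite("pics/w4raw.png",im)
print(s["t"],s["eef_pos"],s["force"])
c=im[40:240,190:450]
cv2.imwrite("pics/w4.png",cv2.resize(c,None,fx=3,fy=3,interpolation=cv2.INTER_CUBIC))
E
```

```text
6.3333 [ 0.53005104 -0.07898482  0.06919147] [ 0.82111099  0.74526163 -0.12005056]
```

View pics/w4.png

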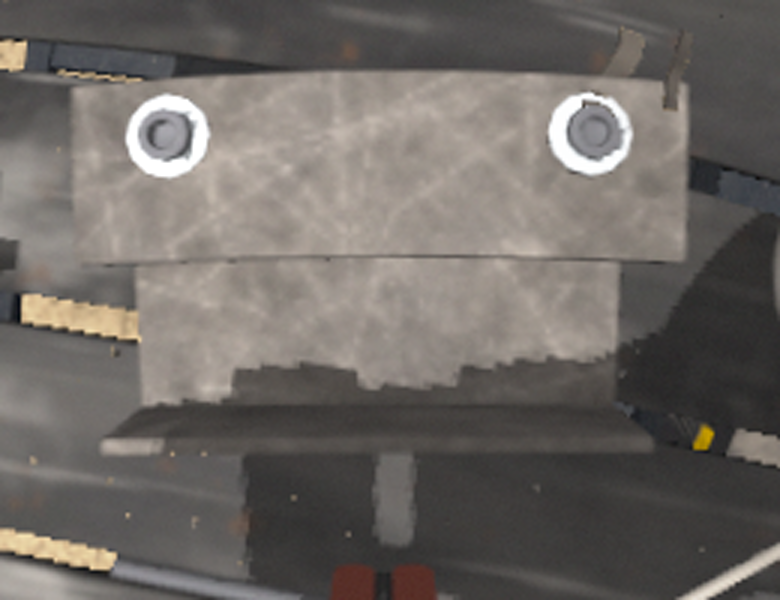

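The joint stays closed with the tool withdrawn. The plate edge runs from (75,265) to (686,261), and the foot (columns 138–619) meets it along its full length. Now the seam points.

```bash
python3 - <<'E'
from h import *
s=dict(eef_pos=np.array([0.53005104,-0.07898482,0.06919147]));s["tool_rot"]=read_state()["tool_rot"]
f=lambda c:wristback(190+(c[0]+.5)/3-.5,40+(c[1]+.5)/3-.5,.008,s)
a,b,m=f((75,265)),f((686,261)),f((381,256));d=a-b
print(a,b,(a+b)/2,m,np.linalg.norm(d),np.degrees(np.arctan2(-d[0],d[1])))
c=[f(q) for q in((72,88),(686,83))];print(c, np.mean([a,b,*c],0))
d/=np.linalg.norm(d)
for k in(50,44,0,-44,-50):print(k,(a+b)/2+d*k/1000)
E
```

```text
[0.58052108 0.01005854 0.008     ] [ 0.61028823 -0.13959634  0.008     ] [ 0.59540466 -0.0647689   0.008     ] [ 0.5952035  -0.06497486  0.008     ] 0.15258659094712596 11.249609774887094
[array([0.62464124, 0.01860439, 0.008     ]), array([ 0.65449005, -0.13037988,  0.008     ])] [ 0.61748515 -0.06032832  0.008     ]
50 [ 0.58565047 -0.01572957  0.008     ]
44 [ 0.58682098 -0.02161429  0.008     ]
0 [ 0.59540466 -0.0647689   0.008     ]
-44 [ 0.60398834 -0.10792351  0.008     ]
-50 [ 0.60515884 -0.11380823  0.008     ]
```

play_rows(moves=[[[0,0,0],[12,13,0],0],[[0,0,0],[24,26,0],0],[[0,0,0],[36,39,0],0],[[0,0,0],[48,52,0],0],[[0,0,0],[55,60.5,0],0],[[0,0,0],[55,60.5,-10],0],[[0,0,0],[55,60.5,-25],0],[[0,0,0],[55,60.5,-40],0],[[0,0,0],[55,60.5,-50],0],[[0,0,0],[55,60.5,-50],0]])

```text
t: 7.22
eef_pos: [0.5837, -0.019, 0.017]
tool_rot: [-0.001, 0.996, 0.095, -0.002]
force: [-0.5, -0.3, -1.0]
gripper_width: 0.0005
gripper_force: 0.0
```

play_rows(moves=[[[0,0,0],[1,0.5,-2],0],[[0,0,0],[1,0.5,-4],0],[[0,0,0],[1,0.5,-5],0],[[0,0,0],[1,0.5,-5],0],[[0,0,0],[1,0.5,-5],0]])

```text
t: 7.63
eef_pos: [0.5878, -0.0183, 0.0151]
tool_rot: [0.0, 0.995, 0.095, 0.0]
force: [-0.8, -0.8, 0.5]
gripper_width: 0.0003
gripper_force: 0.0
```

play_rows(moves=[[[0,0,0],[0.3,-1.6,0],0],[[0,0,0],[0.6,-3.1,0],0],[[0,0,0],[0.9,-4.7,0],0],[[0,0,0],[1.2,-6.3,0],0],[[0,0,0],[1.6,-7.9,0],0],[[0,0,0],[1.9,-9.4,0],0],[[0,0,0],[2.2,-11,0],0],[[0,0,0],[2.5,-12.6,0],0],[[0,0,0],[2.8,-14.1,0],0],[[0,0,0],[3.1,-15.7,0],0]])

```text
t: 8.47
eef_pos: [0.5906, -0.0341, 0.0146]
tool_rot: [-0.0, 0.995, 0.095, -0.0]
force: [0.3, -0.1, -0.5]
gripper_width: 0.0004
gripper_force: 0.0
```

The measured path is about 2 mm too far toward the plate and a little high. I'll lift, return to the left end, correct, and run the whole seam once cleanly.

play_rows(moves=[[[0,0,0],[0,0,10],0],[[0,0,0],[0,0,20],0],[[0,0,0],[-2.5,8,20],0],[[0,0,0],[-5.2,15.7,20],0],[[0,0,0],[-5.2,15.7,12],0],[[0,0,0],[-5.2,15.7,5],0],[[0,0,0],[-5.2,15.7,0],0],[[0,0,0],[-5.2,15.7,-2],0],[[0,0,0],[-5.2,15.7,-2],0],[[0,0,0],[-5.2,15.7,-2],0]])

```text
t: 9.3
eef_pos: [0.5851, -0.0183, 0.0121]
tool_rot: [-0.0, 0.996, 0.095, -0.0]
force: [0.5, -0.7, 0.4]
gripper_width: 0.0006
gripper_force: 0.0
```

play_rows(moves=[[[0,0,0],[0,0,0],0],[[0,0,0],[0,0,0],0],[[0,0,0],[0,0,0],0]])

```text
t: 9.55
eef_pos: [0.5856, -0.0183, 0.0128]
tool_rot: [-0.0, 0.996, 0.095, 0.0]
force: [0.1, -0.6, -0.9]
gripper_width: -0.0001
gripper_force: 0.0
```

play_rows(moves=[[[0,0,0],[0.3,-1.6,0],0],[[0,0,0],[0.6,-3.1,0],0],[[0,0,0],[0.9,-4.7,0],0],[[0,0,0],[1.2,-6.3,0],0],[[0,0,0],[1.6,-7.9,0],0],[[0,0,0],[1.9,-9.4,0],0],[[0,0,0],[2.2,-11,0],0],[[0,0,0],[2.5,-12.6,0],0],[[0,0,0],[2.8,-14.1,0],0],[[0,0,0],[3.1,-15.7,0],0]])

```text
t: 10.38
eef_pos: [0.5885, -0.0341, 0.0126]
tool_rot: [-0.0, 0.995, 0.095, 0.0]
force: [0.4, -0.6, 0.2]
gripper_width: 0.0008
gripper_force: 0.0
```

play_rows(moves=[[[0,0,0],[0.3,-1.6,0],0],[[0,0,0],[0.6,-3.1,0],0],[[0,0,0],[0.9,-4.7,0],0],[[0,0,0],[1.2,-6.3,0],0],[[0,0,0],[1.6,-7.9,0],0],[[0,0,0],[1.9,-9.4,0],0],[[0,0,0],[2.2,-11,0],0],[[0,0,0],[2.5,-12.6,0],0],[[0,0,0],[2.8,-14.1,0],0],[[0,0,0],[3.1,-15.7,0],0]])

```text
t: 11.22
eef_pos: [0.5915, -0.0498, 0.0126]
tool_rot: [-0.0, 0.995, 0.095, -0.0]
force: [0.8, -0.6, 0.1]
gripper_width: 0.0005
gripper_force: 0.0
```

play_rows(moves=[[[0,0,0],[0.3,-1.6,0],0],[[0,0,0],[0.6,-3.1,0],0],[[0,0,0],[0.9,-4.7,0],0],[[0,0,0],[1.2,-6.3,0],0],[[0,0,0],[1.6,-7.9,0],0],[[0,0,0],[1.9,-9.4,0],0],[[0,0,0],[2.2,-11,0],0],[[0,0,0],[2.5,-12.6,0],0],[[0,0,0],[2.8,-14.1,0],0],[[0,0,0],[3.1,-15.7,0],0]])

```text
t: 12.05
eef_pos: [0.5947, -0.0655, 0.0126]
tool_rot: [-0.0, 0.995, 0.095, -0.0]
force: [-0.6, 0.9, 0.1]
gripper_width: 0.0005
gripper_force: 0.0
```

play_rows(moves=[[[0,0,0],[0.3,-1.6,0],0],[[0,0,0],[0.6,-3.1,0],0],[[0,0,0],[0.9,-4.7,0],0],[[0,0,0],[1.2,-6.3,0],0],[[0,0,0],[1.6,-7.9,0],0],[[0,0,0],[1.9,-9.4,0],0],[[0,0,0],[2.2,-11,0],0],[[0,0,0],[2.5,-12.6,0],0],[[0,0,0],[2.8,-14.1,0],0],[[0,0,0],[3.1,-15.7,0],0]])

```text
t: 12.88
eef_pos: [0.5978, -0.0812, 0.0126]
tool_rot: [-0.0, 0.995, 0.095, -0.0]
force: [0.2, -0.3, 0.7]
gripper_width: 0.0003
gripper_force: 0.0
```

play_rows(moves=[[[0,0,0],[0.3,-1.6,0],0],[[0,0,0],[0.6,-3.1,0],0],[[0,0,0],[0.9,-4.7,0],0],[[0,0,0],[1.2,-6.3,0],0],[[0,0,0],[1.6,-7.9,0],0],[[0,0,0],[1.9,-9.4,0],0],[[0,0,0],[2.2,-11,0],0],[[0,0,0],[2.5,-12.6,0],0],[[0,0,0],[2.8,-14.1,0],0],[[0,0,0],[3.1,-15.7,0],0]])

```text
t: 13.72
eef_pos: [0.6009, -0.0969, 0.0126]
tool_rot: [-0.0, 0.995, 0.095, -0.0]
force: [0.1, 0.5, 0.1]
gripper_width: 0.0004
gripper_force: 0.0
```

play_rows(moves=[[[0,0,0],[0.3,-1.6,0],0],[[0,0,0],[0.6,-3.1,0],0],[[0,0,0],[0.9,-4.7,0],0],[[0,0,0],[1.2,-6.3,0],0],[[0,0,0],[1.6,-7.9,0],0],[[0,0,0],[1.9,-9.4,0],0],[[0,0,0],[2.2,-11,0],0],[[0,0,0],[2.5,-12.6,0],0],[[0,0,0],[2.8,-14.1,0],0],[[0,0,0],[3.1,-15.7,0],0]])

```text
t: 14.55
eef_pos: [0.6039, -0.1125, 0.0126]
tool_rot: [-0.0, 0.995, 0.095, -0.0]
force: [-0.4, 0.0, 0.3]
gripper_width: 0.0006
gripper_force: 0.0
```

play_rows(moves=[[[0,0,0],[0,0,3],0],[[0,0,0],[0,0,10],0],[[0,0,0],[0,0,25],0],[[0,0,0],[0,0,45],0],[[0,0,0],[0,0,70],0],[[0,0,0],[0,0,95],0],[[0,0,0],[0,0,120],0],[[0,0,0],[0,0,145],0],[[0,0,0],[0,0,160],0],[[0,0,0],[0,0,160],0]])

```text
t: 15.38
eef_pos: [0.6065, -0.113, 0.1772]
tool_rot: [0.001, 0.995, 0.095, 0.004]
force: [0.5, -0.5, -0.6]
gripper_width: 0.0002
gripper_force: 0.0
```

```bash
python3 - <<'E'
from h import *
import cv2
s=read_state();im=get_image("wrist")[...,::-1];print(s["t"],s["eef_pos"],s["force"])
cv2.imwrite("pics/w5.png",cv2.resize(im[40:300,80:480],(800,520),interpolation=cv2.INTER_CUBIC))
E
```

```text
15.3833 [ 0.60648686 -0.11301414  0.17723185] [ 0.45560046 -0.48282738 -0.59144992]
```

View pics/w5.png

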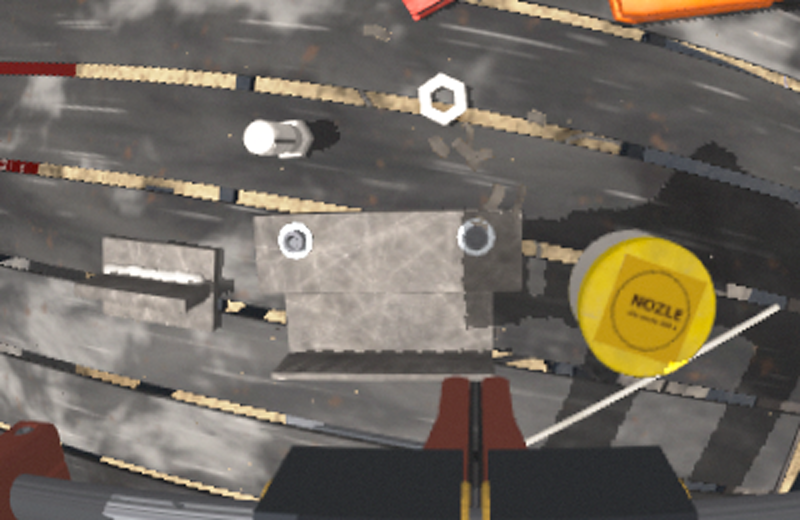

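The joint is still closed along row ~292, columns 287–494. The bolt (275,138), nut (442,98), tin (648,305) and tee (162,282) stand as before, and the tool is well above. Handing in.

play_rows(moves=[[[0,0,0],[0,0,0],0],[[0,0,0],[0,0,0],0],[[0,0,0],[0,0,0],0],[[0,0,0],[0,0,0],0]])

```text
t: 15.77
eef_pos: [0.6031, -0.1122, 0.1712]
tool_rot: [-0.001, 0.995, 0.095, -0.001]
force: [-0.3, 0.7, 0.1]
gripper_width: 0.0
gripper_force: 0.0
```

```bash
python3 -c "
from rig import *
print(close_job())"
```

```text
the job is handed in; nothing more can be done
None
```

Job handed in at about 16 s: the foot butts flush along the plate and the left-to-right dry run was drawn about 4.6 mm above the joint, after restarting a first pass that ran about 2 mm off line; the tool then withdrew upward, with the joint closed and the bystanders unmoved in the last picture.

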